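Reverse a strip-down row onto the assembly rack

ROBOT

A 6-joint arm with a two-finger parallel gripper is mounted at the origin on a cart in front of the work surface, level with it; the furniture and walls round the work are solid. World frame = base frame: x ahead of the robot, y to its left, z up, the work surface at z = 0. Lengths are in mm, angles in rad, forces in N, time in s.
With the tool pointing down it reaches from about 300 to 775 mm from the base axis. Payload 14.6 kg.
Tool frame: the origin (TCP) lies at the very end of the fingers, on their centre line; the grasp point (between the pads) lies 19 mm behind it; z points along the fingers, y is the line along which they close (so a half turn about z gives the same grasp; the last joint's range is limited). The gripper opens to 94 mm and grips with 3 to 60 N. Pads are 16 mm wide; open, the fingers measure 119 mm over their backs; the gripper's body (75 mm by 177 mm) begins 78 mm behind the grasp point.
Start: joints at [-1.176, 0.3, 1.521, -0, 1.321, -0.067], TCP at [245.05, -492.382, 205.446] pointing down, gripper open.
Joint ranges: [-3.03, 3.03], [-0.79, 2.21], [0.23, 2.52], [-1.04, 4.18], [0, 3.07], [-2.55, 2.55]. Speed limits (rad/s): [2.22, 2.22, 2.57, 3.14, 3.14, 3.14].

INTERFACE

Orientations are given as [roll, pitch, yaw] about the fixed x, y, z axes, in that order (R = Rz(yaw) Ry(pitch) Rx(roll)).
In Python, from cell import manip gives the robot as it stands. The module is installed in compiled form; this text tells all that it offers.
- The arm moves only by the shell command python3 -m inch 'ROWS' [FORCE]. ROWS is JSON, a list of rows, each an object of numbers: "gripper": the opening, from 0 (shut) to 1 (fully open); "dx", "dy", "dz": the shift along the world's x, y, z in m; "wx", "wy", "wz": the turn, a rotation vector about the world's x, y, z in degrees. A call has exactly 5 rows; each row is the pose to reach, as a shift and turn from the pose commanded when the call began; what a row does not reach only later rows make up. A row lasts 1/12 s, in which the tool goes at most 41.7 mm and 7.16 degrees, less where a joint would pass 70% of its speed; a pose out of reach is approached as far as the arm can. A call with a gripper value outside its range is refused whole. The fingers move at their own pace and stop on an object; FORCE is the grip in N (left out, the last holds). Time passes only in rows, so rows that repeat a pose let the fingers close, or fill a call up. It gives the time, the measured TCP pose, the force, the opening and the grip force at its end, in the units of the state.
- manip.read_state(): the state, without advancing time (a new reading comes with each control period).
- manip.camera(name): name is "scene" or "top"; returns the picture (384x512x3 uint8, blue, green, red); there is no depth.
- manip.camera_info(name): a dict with "camera_matrix" (3x3 intrinsics, pixels), "R" (3x3) and "t" (3): a world point X has camera coordinates R X + t. Camera axes: x right, y down, z forward; pixel columns grow to the right and rows downward; lengths in mm; the calibration is good to about 2 mm. A picture is of the moment at which its call begins. camera_info takes no time and is no camera call.
- manip.sign_off(): hands the job in; it is judged then, once.
The state is a dict: "clock": time; "joints": joint angles; "qd": joint speeds; "effort": joint torques, N m; "eef_pos": TCP position; "eef_rot": TCP orientation; "wrist_force": force on the tool from outside, world axes, zero at the start; "moment": the same for the moment, N m; "finger_gap": finger opening in mm; "finger_force": force on a finger pad.
Only numpy, scipy, OpenCV 4.12 (cv2) and the standard library are available. Lean on these libraries where they do the work, as an engineer would, in place of code of your own. Each camera call takes 0.05 s, during which the arm holds its last target. There are 200 camera calls.

TASK

The wooden rack holds the parts of a camera repair from left to right in the order they came off; the metal rack must hold them in the order they go back on, which is the reverse. Move all four parts to the metal rack, each upright in the middle of a round seat, so that the part that stood leftmost ends rightmost and so on, and the part that stood rightmost ends leftmost (left and right as seen from the robot). Do not tip any of them over on the way.

Things in the scene. Friction and masses are not known exactly. Their poses are not given: they have to be found in the camera images.
- strip_rack: fixed pale wooden rack with dark end plates 34 mm high; deck 85 mm deep (x), 320 mm long (y), 18 mm above the bench. Four coloured pads on it at y = +114, +38, -38, -114 mm (tops 21 mm above the bench) bear one part each. Stands nearer than the metal rack or beyond it, turned up to 10 degrees. Origin under its centre, on the bench; x points away from the robot, y to the left along the row.
- build_rack: fixed bare aluminium rack with blue end plates 34 mm high; deck 85 mm deep, 320 mm long, 18 mm above the bench. Four empty round dark rubber seats, 64 mm across, tops 21 mm above the bench, centred at x = 0, y = +114, +38, -38, -114 mm. Origin under its centre, on the bench; x points away from the robot, y to the left along the row.
- pad_red: flat round red rubber pad, 64 mm across and 3 mm thick, fixed on the pale wooden rack under the film can; it stays there when the thing is taken away, so it goes on showing where the film can stood. Origin at the centre of its underside, 18 mm above the bench.
- pad_blue: flat round blue rubber pad, 64 mm across and 3 mm thick, fixed on the pale wooden rack under the yellow cup; it stays there when the thing is taken away, so it goes on showing where the yellow cup stood. Origin at the centre of its underside, 18 mm above the bench.
- pad_white: flat round white rubber pad, 64 mm across and 3 mm thick, fixed on the pale wooden rack under the aperture unit; it stays there when the thing is taken away, so it goes on showing where the aperture unit stood. Origin at the centre of its underside, 18 mm above the bench.
- pad_yellow: flat round yellow rubber pad, 64 mm across and 3 mm thick, fixed on the pale wooden rack under the battery; it stays there when the thing is taken away, so it goes on showing where the battery stood. Origin at the centre of its underside, 18 mm above the bench.
- aperture_unit: loose black lens drive with green circuit board and orange flex strips, 63x63x44 mm, 50 g. Origin: middle of its underside, z up. Fingers meet a block 36 mm (its x) by 40 mm (y), 34 mm high, centred at x = +5, y = -5 mm, on a round foot 53 mm across, 10 mm high, same centre; grip the block above the foot. Strips give no resistance.
- battery: loose upright blue lithium cell with a cream band near the top, round, 17 mm across, 34 mm high, about 20 g. Origin at the centre of its underside, z up.
- film_can: loose upright white film can with a green lid, round, 34 mm across, 51 mm high, about 30 g. Origin at the centre of its underside, z up.
- yellow_cup: loose small yellow cup, mouth up, 41 mm across the rim, 30 mm high, about 15 g; the fingers meet it as a solid round body 34 mm across. Origin at the centre of its underside, z up.

How it is judged (in metres and radians):
At the end, for the whole second after the job is handed in: Each part stands upright (within 7 degrees), released and at rest on the metal rack, its origin within 15 mm, along and across the rack, of the centre of the seat that mirrors its starting pad: 1st from the left goes to 4th, 2nd to 3rd, 3rd to 2nd, 4th to 1st (((y of pad_white in the frame of strip_rack between 0.094 and 0.134 m and y of aperture_unit in the frame of build_rack between -0.129 and -0.099 m) or (y of pad_white in the frame of strip_rack between 0.018 and 0.058 m and y of aperture_unit in the frame of build_rack between -0.053 and -0.023 m) or (y of pad_white in the frame of strip_rack between -0.058 and -0.018 m and y of aperture_unit in the frame of build_rack between 0.023 and 0.053 m) or (y of pad_white in the frame of strip_rack between -0.134 and -0.094 m and y of aperture_unit in the frame of build_rack between 0.099 and 0.129 m)) and x of aperture_unit in the frame of build_rack between -0.015 and 0.015 m and z of aperture_unit in the frame of build_rack between 0.016 and 0.026 m and angle between each of aperture_unit, battery, film_can, yellow_cup's own z axis and vertical below 0.12 rad and linear speed of each of aperture_unit, battery, film_can, yellow_cup below 0.02 m/s and ((y of pad_yellow in the frame of strip_rack between 0.094 and 0.134 m and y of battery in the frame of build_rack between -0.129 and -0.099 m) or (y of pad_yellow in the frame of strip_rack between 0.018 and 0.058 m and y of battery in the frame of build_rack between -0.053 and -0.023 m) or (y of pad_yellow in the frame of strip_rack between -0.058 and -0.018 m and y of battery in the frame of build_rack between 0.023 and 0.053 m) or (y of pad_yellow in the frame of strip_rack between -0.134 and -0.094 m and y of battery in the frame of build_rack between 0.099 and 0.129 m)) and x of battery in the frame of build_rack between -0.015 and 0.015 m and z of battery in the frame of build_rack between 0.016 and 0.026 m and ((y of pad_red in the frame of strip_rack between 0.094 and 0.134 m and y of film_can in the frame of build_rack between -0.129 and -0.099 m) or (y of pad_red in the frame of strip_rack between 0.018 and 0.058 m and y of film_can in the frame of build_rack between -0.053 and -0.023 m) or (y of pad_red in the frame of strip_rack between -0.058 and -0.018 m and y of film_can in the frame of build_rack between 0.023 and 0.053 m) or (y of pad_red in the frame of strip_rack between -0.134 and -0.094 m and y of film_can in the frame of build_rack between 0.099 and 0.129 m)) and x of film_can in the frame of build_rack between -0.015 and 0.015 m and z of film_can in the frame of build_rack between 0.016 and 0.026 m and ((y of pad_blue in the frame of strip_rack between 0.094 and 0.134 m and y of yellow_cup in the frame of build_rack between -0.129 and -0.099 m) or (y of pad_blue in the frame of strip_rack between 0.018 and 0.058 m and y of yellow_cup in the frame of build_rack between -0.053 and -0.023 m) or (y of pad_blue in the frame of strip_rack between -0.058 and -0.018 m and y of yellow_cup in the frame of build_rack between 0.023 and 0.053 m) or (y of pad_blue in the frame of strip_rack between -0.134 and -0.094 m and y of yellow_cup in the frame of build_rack between 0.099 and 0.129 m)) and x of yellow_cup in the frame of build_rack between -0.015 and 0.015 m and z of yellow_cup in the frame of build_rack between 0.016 and 0.026 m); the robot touches nothing.
It fails at once if a part is tipped over (angle between any of aperture_unit, battery, film_can, yellow_cup's own z axis and vertical above 0.9 rad).
It also fails if it takes over 102 s, if anything falls off the work surface, if the arm or the gripper's body presses on something with over 40 N, if the wrist force passes 120 N, or if a joint passes its speed limit or range.

## Working session

There is one attempt and no reset: what is moved stays moved. The work goes in short steps, Python scripts to look and compute and a shell command to move; the robot and the scene stay as the last step left them, time stands still between calls to the robot, and variables do not carry over. Pictures are saved under pics/ and viewed, at most 14 in all, crops included, and the job is handed in when it is done.

```bash
mkdir -p pics
python3 - <<'E'
from cell import manip
import cv2,numpy as np
for n in("scene","top"):
    i=manip.camera(n);cv2.imwrite(f"pics/{n}0.png",i)
    c=manip.camera_info(n);print(n,np.round(c["camera_matrix"],1).tolist(),np.round(c["R"],3).tolist(),np.round(c["t"]).tolist(), np.round(-np.array(c["R"]).T@c["t"]))
s=manip.read_state();print(s["clock"],s["eef_pos"],s["eef_rot"],s["finger_gap"])
E
```

```text
scene [[346.4, 0.0, 254.2], [0.0, 346.4, 186.8], [0.0, 0.0, 1.0]] [[-0.762, -0.648, 0.007], [-0.283, 0.323, -0.903], [0.582, -0.69, -0.43]] [433.0, 185.0, 549.0] [ 63. 600. 400.]
top [[392.9, 0.0, 257.7], [0.0, 392.9, 194.2], [0.0, 0.0, 1.0]] [[0.133, -0.991, -0.001], [-0.964, -0.13, -0.23], [0.228, 0.032, -0.973]] [-60.0, 557.0, 770.0] [369. -12. 878.]
0.1 [ 244.95423829 -492.17431318  204.95756383] [-3.14056980e+00 -7.52707946e-05  4.61759062e-01] 94.0823545596658
```

View pics/top0.png

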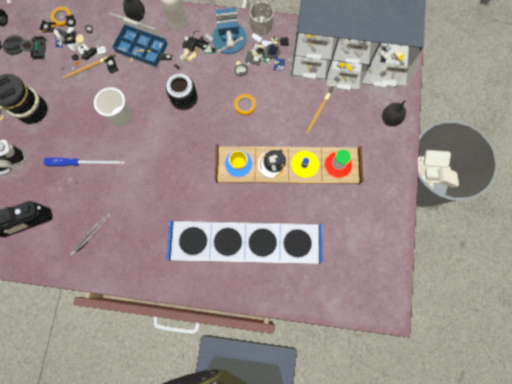

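View pics/scene0.png

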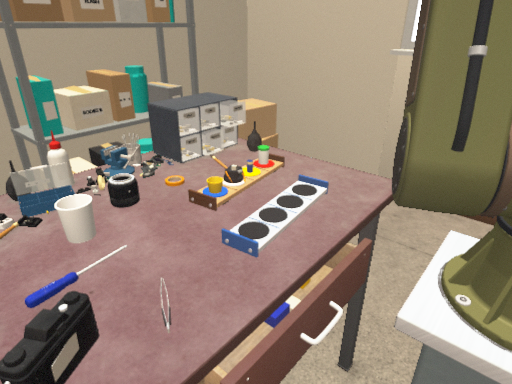

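The top view shows the wooden rack beyond the metal one. From the left it holds the cup on blue (238,163), the aperture unit on white (271,163), the battery on yellow (305,163) and the film can on red (339,163). The seats are at about (193,240), (228,242), (263,242) and (297,243). The scene view agrees.

```bash
cat > h.py <<'E'
from cell import manip
import cv2,numpy as np
def ray(n,uv,z):
    c=manip.camera_info(n);R=np.array(c["R"]);C=-R.T@np.array(c["t"])
    d=R.T@np.linalg.inv(c["camera_matrix"])@np.array([uv[0],uv[1],1.]);return C+d*(z-C[2])/d[2]
def proj(n,X):
    c=manip.camera_info(n);p=np.array(c["camera_matrix"])@(np.array(c["R"])@np.array(X,float)+c["t"]);return p[:2]/p[2]
def blobs(n,img,lo,hi,box,amin=15):
    h=cv2.cvtColor(img,cv2.COLOR_BGR2HSV);m=cv2.inRange(h,np.array(lo),np.array(hi));k=np.zeros_like(m);x0,y0,x1,y1=box;k[y0:y1,x0:x1]=m[y0:y1,x0:x1]
    return [c for c in cv2.findContours(k,cv2.RETR_EXTERNAL,cv2.CHAIN_APPROX_NONE)[0] if cv2.contourArea(c)>=amin]
E
python3 - <<'E'
from h import *
img=cv2.imread("pics/top0.png")
def hull(c):
    e=cv2.fitEllipse(cv2.convexHull(c)); return e
for nm,lo,hi,box,z in [("seat",(0,0,0),(180,255,70),(172,224,318,260),21),("blue",(98,120,80),(125,255,255),(220,148,256,182),21),("yellow",(25,120,120),(35,255,255),(288,148,323,182),21),("red",(0,180,100),(6,255,255),(322,148,357,182),21),("red2",(174,180,100),(180,255,255),(322,148,357,182),21),("white",(0,0,150),(180,60,255),(254,145,290,182),21),
 ("cup",(18,120,100),(28,255,255),(220,145,256,182),30),("lid",(45,100,60),(80,255,255),(325,140,357,182),72),("batt",(98,60,30),(130,255,255),(290,148,322,182),50)]:
    for c in blobs("top",img,lo,hi,box):
        e=hull(c);w=ray("top",e[0],z);x,y,ww,hh=cv2.boundingRect(c);b=ray("top",(x+ww/2-.5,y+hh/2-.5),z)
        sc=np.linalg.norm(ray("top",(e[0][0]+1,e[0][1]),z)-w)
        print(nm,np.round(e[0],1),np.round(np.array(e[1])*sc),"ell",np.round(w),"bbox",np.round(b))
cv2.imwrite("pics/zoom.png",cv2.resize(img[140:190,210:365],None,fx=5,fy=5,interpolation=cv2.INTER_CUBIC))
E
```

```text
seat [297.2 242.8] [54. 56.] ell [474. -83.  21.] bbox [474. -84.  21.]
seat [262.3 242.1] [55. 55.] ell [465.  -8.  21.] bbox [465.  -8.  21.]
seat [227.5 241.2] [55. 55.] ell [457.  67.  21.] bbox [456.  67.  21.]
seat [192.7 240.5] [54. 56.] ell [448. 143.  21.] bbox [448. 142.  21.]
blue [238.2 163.3] [56. 59.] ell [636.  70.  21.] bbox [632.  69.  21.]
yellow [304.6 163.9] [62. 66.] ell [655. -80.  21.] bbox [654. -81.  21.]
red [337.8 164.6] [55. 61.] ell [ 663. -156.   21.] bbox [ 662. -156.   21.]
white [272.6 158.4] [16. 20.] ell [658.  -6.  21.] bbox [658.  -6.  21.]
white [268.4 164.2] [52. 61.] ell [643.   1.  21.] bbox [643.   4.  21.]Traceback (most recent call last):
  File "<stdin>", line 8, in <module>
  File "<stdin>", line 4, in hull
cv2.error: OpenCV(4.12.0) /io/opencv/modules/imgproc/src/shapedescr.cpp:361: error: (-201:Incorrect size of input array) There should be at least 5 points to fit the ellipse in function 'fitEllipseNoDirect'
```

Run:
```python
from h import *
img=cv2.imread("pics/top0.png")
for nm,lo,hi,box,z in [("cup",(15,120,80),(33,255,255),(220,145,256,182),51),("lid",(40,80,60),(85,255,255),(325,140,357,182),72),("dark(batt)",(0,0,0),(180,255,130),(292,148,320,182),55),("dark(ap)",(0,0,0),(180,255,110),(256,145,289,182),50)]:
    for c in blobs("top",img,lo,hi,box,4):
        x,y,w,h=cv2.boundingRect(c);m=cv2.moments(c);g=(m["m10"]/m["m00"],m["m01"]/m["m00"]);print(nm,(x,y,w,h),np.round(g,1),np.round(ray("top",g,z)))
for i,k in enumerate((114,38,-38,-114)): 
    a=np.arctan2(26,226); print("padpx",np.round(proj("top",(645-k*np.sin(a),-5+k*np.cos(a)+0,21)),1))
a=cv2.resize(img[140:190,210:365],None,fx=5,fy=5,interpolation=cv2.INTER_CUBIC)
s=cv2.imread("pics/scene0.png")[140:210,185:290]
b=cv2.resize(s,(775,517)[:2],interpolation=cv2.INTER_CUBIC)
cv2.imwrite("pics/zoom.png",np.vstack([a,b[:340]]))
```

```text
cup (230, 151, 17, 18) [237.7 159.3] [635.  70.  51.]
lid (335, 149, 16, 16) [342.7 156.3] [ 666. -156.   72.]
dark(batt) (302, 163, 5, 4) [303.7 165. ] [641. -76.  55.]
dark(ap) (264, 151, 21, 20) [274.6 160.2] [645. -11.  50.]
padpx [221.4 162.8]
padpx [254.7 163.4]
padpx [288. 164.]
padpx [321.3 164.6]
```

View pics/zoom.png

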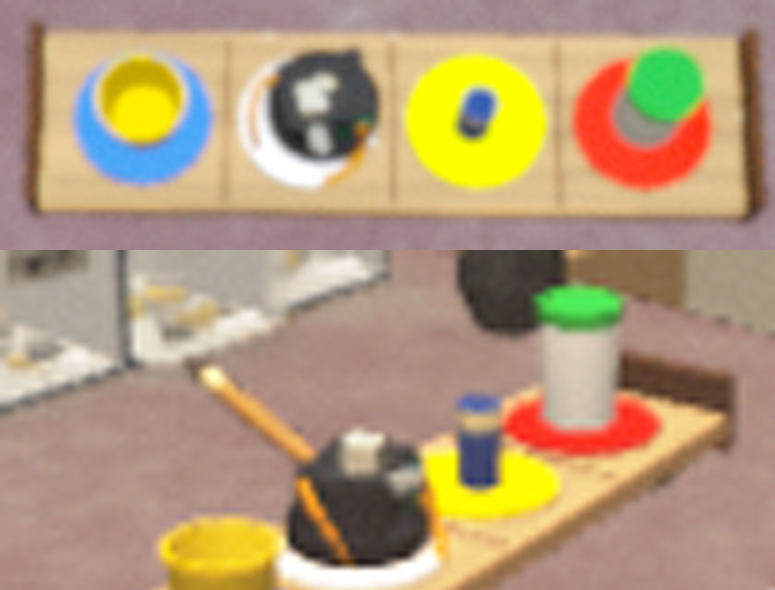

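The zoom shows the cup near pad centre and the aperture block offset to about (274,160). The battery top is at about (306,160) and the green lid at (343,156). The pads and seats have the right 76 mm pitch, and both racks are turned about 6.7°. I'll close the fingers along the rack's x axis, which means a +70° turn and keeps them clear of the neighbouring parts. The film can goes first.

```bash
python3 -m inch '[{"gripper":0.7,"dx":0.028,"dy":0.022,"wz":5},{"gripper":0.7,"dx":0.056,"dy":0.044,"wz":10},{"gripper":0.7,"dx":0.084,"dy":0.067,"wz":15},{"gripper":0.7,"dx":0.112,"dy":0.09,"wz":20},{"gripper":0.7,"dx":0.14,"dy":0.112,"wz":25}]' 20
python3 -m inch '[{"gripper":0.7,"dx":0.028,"dy":0.022,"wz":5},{"gripper":0.7,"dx":0.056,"dy":0.044,"wz":10},{"gripper":0.7,"dx":0.084,"dy":0.067,"wz":15},{"gripper":0.7,"dx":0.112,"dy":0.09,"wz":20},{"gripper":0.7,"dx":0.14,"dy":0.112,"wz":25}]' 20
python3 -m inch '[{"gripper":0.7,"dx":0.028,"dy":0.022,"wz":4},{"gripper":0.7,"dx":0.056,"dy":0.044,"wz":8},{"gripper":0.7,"dx":0.084,"dy":0.067,"wz":12},{"gripper":0.7,"dx":0.112,"dy":0.09,"wz":16},{"gripper":0.7,"dx":0.139,"dy":0.112,"wz":20.2}]' 20
python3 -m inch '[{"gripper":0.7},{"gripper":0.7},{"gripper":0.7},{"gripper":0.7},{"gripper":0.7}]'
python3 -c "
from h import *
s=manip.read_state();print(s['eef_rot'],s['wrist_force'],s['finger_gap'],s['joints'])"
```

```text
[-3.14056980e+00 -7.52707946e-05  4.61759062e-01] [-0.18207433  0.26345425 -0.02621036] 94.0823545596658 [-1.17561894e+00  3.00389630e-01  1.52151834e+00  7.27734443e-06
  1.32071028e+00 -6.65835140e-02]validation failed for argument at $[0]...
validation failed for argument at $[0]...
validation failed for argument at $[0]...
validation failed for argument at $[0]...
```

```bash
python3 -m inch '[{"gripper":0.7,"dx":0.028,"dy":0.022,"dz":0,"wx":0,"wy":0,"wz":5},{"gripper":0.7,"dx":0.056,"dy":0.044,"dz":0,"wx":0,"wy":0,"wz":10},{"gripper":0.7,"dx":0.084,"dy":0.067,"dz":0,"wx":0,"wy":0,"wz":15},{"gripper":0.7,"dx":0.112,"dy":0.09,"dz":0,"wx":0,"wy":0,"wz":20},{"gripper":0.7,"dx":0.14,"dy":0.112,"dz":0,"wx":0,"wy":0,"wz":25}]' 20
```

```text
clock: 0.52
eef_pos: [386.0, -379.0, 205.2]
eef_rot: [-3.141, -0.0, 0.902]
wrist_force: [0.4, -0.3, 0.3]
finger_gap: 66.5
finger_force: 0.0
```

```bash
python3 -m inch '[{"gripper":0.7,"dx":0.028,"dy":0.022,"dz":0,"wx":0,"wy":0,"wz":5},{"gripper":0.7,"dx":0.056,"dy":0.044,"dz":0,"wx":0,"wy":0,"wz":10},{"gripper":0.7,"dx":0.084,"dy":0.067,"dz":0,"wx":0,"wy":0,"wz":15},{"gripper":0.7,"dx":0.112,"dy":0.09,"dz":0,"wx":0,"wy":0,"wz":20},{"gripper":0.7,"dx":0.14,"dy":0.112,"dz":0,"wx":0,"wy":0,"wz":25}]' 20
python3 -m inch '[{"gripper":0.7,"dx":0.028,"dy":0.022,"dz":0,"wx":0,"wy":0,"wz":4},{"gripper":0.7,"dx":0.056,"dy":0.044,"dz":0,"wx":0,"wy":0,"wz":8},{"gripper":0.7,"dx":0.084,"dy":0.067,"dz":0,"wx":0,"wy":0,"wz":12},{"gripper":0.7,"dx":0.112,"dy":0.09,"dz":0,"wx":0,"wy":0,"wz":16},{"gripper":0.7,"dx":0.14,"dy":0.112,"dz":0,"wx":0,"wy":0,"wz":20.2}]'
python3 -m inch '[{"gripper":0.7,"dx":0,"dy":0,"dz":-0.02,"wx":0,"wy":0,"wz":0},{"gripper":0.7,"dx":0,"dy":0,"dz":-0.04,"wx":0,"wy":0,"wz":0},{"gripper":0.7,"dx":0,"dy":0,"dz":-0.06,"wx":0,"wy":0,"wz":0},{"gripper":0.7,"dx":0,"dy":0,"dz":-0.08,"wx":0,"wy":0,"wz":0},{"gripper":0.7,"dx":0,"dy":0,"dz":-0.1,"wx":0,"wy":0,"wz":0}]'
python3 - <<'E'
from h import *
i=manip.camera("top");j=manip.camera("scene")
a=cv2.resize(i[120:200,200:380],None,fx=4,fy=4,interpolation=cv2.INTER_CUBIC)
b=cv2.resize(j[110:180,190:300],None,fx=4,fy=4,interpolation=cv2.INTER_CUBIC)
c=np.zeros((600,720,3),np.uint8);c[:320]=a;c[320:,:440]=b
cv2.imwrite("pics/z2.png",c)
E
```

```text
clock: 0.93
eef_pos: [526.1, -266.8, 205.2]
eef_rot: [-3.141, -0.0, 1.339]
wrist_force: [-0.1, -0.3, 0.1]
finger_gap: 66.0
finger_force: 0.0
clock: 1.35
eef_pos: [666.1, -154.8, 205.0]
eef_rot: [-3.141, -0.0, 1.691]
wrist_force: [0.9, -1.0, 0.7]
finger_gap: 66.0
finger_force: 0.0
clock: 1.77
eef_pos: [664.8, -156.2, 104.0]
eef_rot: [-3.141, -0.0, 1.687]
wrist_force: [-0.7, -0.1, 1.0]
finger_gap: 65.7
finger_force: 0.0
```

View pics/z2.png

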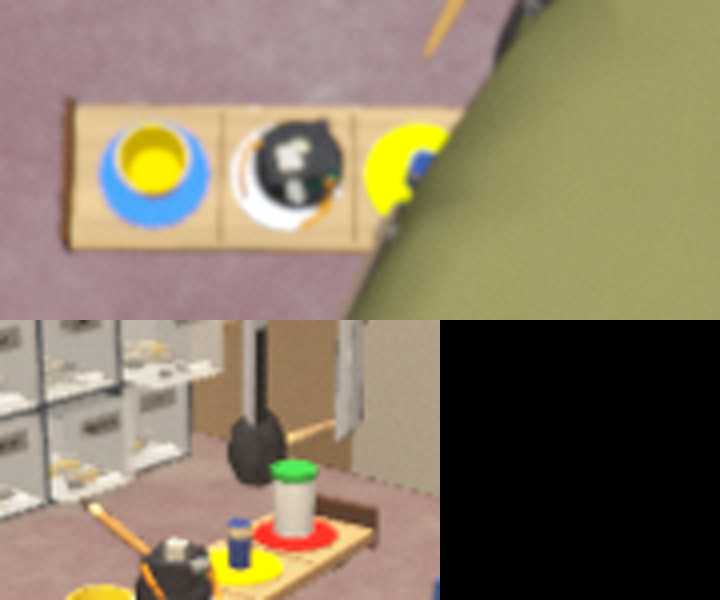

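The arm hides the top view of the film can. In the scene view the fingers straddle the can, with finger columns at about x=255 and 350 and the can at 294. I'll go down and grip.

```bash
python3 -m inch '[{"gripper":0.7,"dx":0,"dy":0,"dz":-0.018,"wx":0,"wy":0,"wz":0},{"gripper":0.7,"dx":0,"dy":0,"dz":-0.036,"wx":0,"wy":0,"wz":0},{"gripper":0.7,"dx":0,"dy":0,"dz":-0.054,"wx":0,"wy":0,"wz":0},{"gripper":0.7,"dx":0,"dy":0,"dz":-0.068,"wx":0,"wy":0,"wz":0},{"gripper":0.6,"dx":0,"dy":0,"dz":-0.07,"wx":0,"wy":0,"wz":0}]' 12
for k in 1 2; do python3 -m inch '[{"gripper":0.2,"dx":0,"dy":0,"dz":0,"wx":0,"wy":0,"wz":0},{"gripper":0.2,"dx":0,"dy":0,"dz":0,"wx":0,"wy":0,"wz":0},{"gripper":0.2,"dx":0,"dy":0,"dz":0,"wx":0,"wy":0,"wz":0},{"gripper":0.2,"dx":0,"dy":0,"dz":0,"wx":0,"wy":0,"wz":0},{"gripper":0.2,"dx":0,"dy":0,"dz":0,"wx":0,"wy":0,"wz":0}]' 12; done
```

```text
clock: 2.28
eef_pos: [664.2, -156.2, 33.5]
eef_rot: [-3.139, -0.001, 1.687]
wrist_force: [0.2, -0.4, -0.4]
finger_gap: 62.1
finger_force: 0.0
clock: 2.7
eef_pos: [665.5, -156.5, 36.5]
eef_rot: [3.14, 0.001, 1.687]
wrist_force: [0.8, 0.3, 3.5]
finger_gap: 31.7
finger_force: 12.0
clock: 3.12
eef_pos: [665.5, -156.5, 36.4]
eef_rot: [3.14, 0.001, 1.687]
wrist_force: [-1.3, -0.1, 6.4]
finger_gap: 31.9
finger_force: 12.0
```

```bash
python3 -m inch '[{"gripper":0.2,"dx":0,"dy":0,"dz":0.01,"wx":0,"wy":0,"wz":0},{"gripper":0.2,"dx":0,"dy":0,"dz":0.03,"wx":0,"wy":0,"wz":0},{"gripper":0.2,"dx":0,"dy":0,"dz":0.05,"wx":0,"wy":0,"wz":0},{"gripper":0.2,"dx":0,"dy":0,"dz":0.075,"wx":0,"wy":0,"wz":0},{"gripper":0.2,"dx":0,"dy":0,"dz":0.09,"wx":0,"wy":0,"wz":0}]'
python3 -m inch '[{"gripper":0.2,"dx":-0.010,"dy":0.014,"dz":0,"wx":0,"wy":0,"wz":0},{"gripper":0.2,"dx":-0.025,"dy":0.035,"dz":0,"wx":0,"wy":0,"wz":0},{"gripper":0.2,"dx":-0.043,"dy":0.06,"dz":0,"wx":0,"wy":0,"wz":0},{"gripper":0.2,"dx":-0.06,"dy":0.085,"dz":0,"wx":0,"wy":0,"wz":0},{"gripper":0.2,"dx":-0.08,"dy":0.11,"dz":0,"wx":0,"wy":0,"wz":0}]'
python3 -m inch '[{"gripper":0.2,"dx":-0.02,"dy":0.027,"dz":0,"wx":0,"wy":0,"wz":0},{"gripper":0.2,"dx":-0.04,"dy":0.055,"dz":0,"wx":0,"wy":0,"wz":0},{"gripper":0.2,"dx":-0.06,"dy":0.083,"dz":0,"wx":0,"wy":0,"wz":0},{"gripper":0.2,"dx":-0.08,"dy":0.11,"dz":0,"wx":0,"wy":0,"wz":0},{"gripper":0.2,"dx":-0.1,"dy":0.137,"dz":0,"wx":0,"wy":0,"wz":0}]'
python3 -m inch '[{"gripper":0.2,"dx":-0.015,"dy":0.02,"dz":0,"wx":0,"wy":0,"wz":0},{"gripper":0.2,"dx":-0.027,"dy":0.037,"dz":0,"wx":0,"wy":0,"wz":0},{"gripper":0.2,"dx":-0.034,"dy":0.047,"dz":0,"wx":0,"wy":0,"wz":0},{"gripper":0.2,"dx":-0.037,"dy":0.052,"dz":-0.01,"wx":0,"wy":0,"wz":0},{"gripper":0.2,"dx":-0.037,"dy":0.052,"dz":-0.025,"wx":0,"wy":0,"wz":0}]'
python3 - <<'E'
from h import *
j=manip.camera("scene");print(manip.read_state()["eef_pos"])
cv2.imwrite("pics/z3.png",cv2.resize(j[100:250,180:340],None,fx=4,fy=4,interpolation=cv2.INTER_CUBIC))
E
```

```text
clock: 3.53
eef_pos: [665.5, -156.5, 128.7]
eef_rot: [3.139, 0.001, 1.687]
wrist_force: [0.2, -0.2, 0.6]
finger_gap: 31.7
finger_force: 12.0
clock: 3.95
eef_pos: [584.2, -45.4, 125.9]
eef_rot: [3.141, 0.0, 1.687]
wrist_force: [-0.4, -0.0, 0.2]
finger_gap: 31.6
finger_force: 12.0
clock: 4.37
eef_pos: [483.9, 91.7, 126.1]
eef_rot: [3.141, -0.0, 1.687]
wrist_force: [0.9, -0.2, -0.1]
finger_gap: 31.8
finger_force: 12.0
clock: 4.78
eef_pos: [448.6, 143.4, 101.0]
eef_rot: [3.139, -0.0, 1.688]
wrist_force: [0.9, -0.1, -0.1]
finger_gap: 31.4
finger_force: 12.0
[447.23552091 142.40324274  97.50508365]
```

View pics/z3.png

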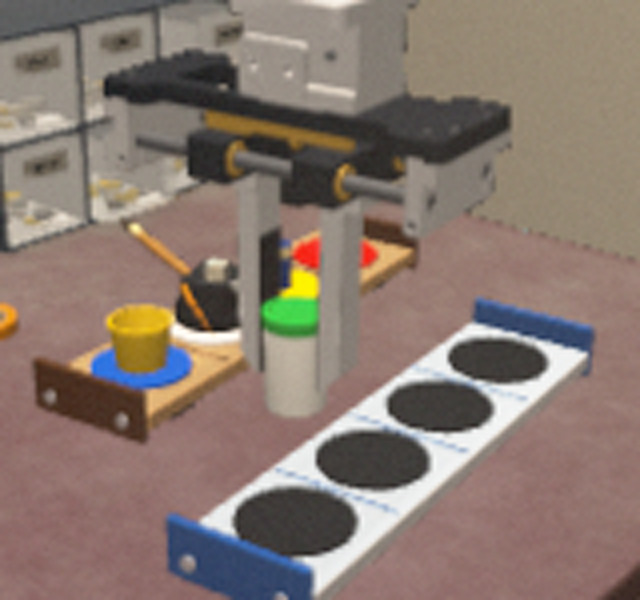

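The can hangs upright at (290,350), above the leftmost seat. I'll lower it 64 mm, release, lift, and go to the battery.

```bash
python3 -m inch '[{"gripper":0.2,"dx":0,"dy":0,"dz":-0.02,"wx":0,"wy":0,"wz":0},{"gripper":0.2,"dx":0,"dy":0,"dz":-0.04,"wx":0,"wy":0,"wz":0},{"gripper":0.2,"dx":0,"dy":0,"dz":-0.055,"wx":0,"wy":0,"wz":0},{"gripper":0.2,"dx":0,"dy":0,"dz":-0.062,"wx":0,"wy":0,"wz":0},{"gripper":0.2,"dx":0,"dy":0,"dz":-0.064,"wx":0,"wy":0,"wz":0}]'
python3 -m inch '[{"gripper":0.2,"dx":0,"dy":0,"dz":0,"wx":0,"wy":0,"wz":0},{"gripper":0.4,"dx":0,"dy":0,"dz":0,"wx":0,"wy":0,"wz":0},{"gripper":0.5,"dx":0,"dy":0,"dz":0,"wx":0,"wy":0,"wz":0},{"gripper":0.6,"dx":0,"dy":0,"dz":0,"wx":0,"wy":0,"wz":0},{"gripper":0.6,"dx":0,"dy":0,"dz":0,"wx":0,"wy":0,"wz":0}]'
python3 -m inch '[{"gripper":0.6,"dx":0,"dy":0,"dz":0.01,"wx":0,"wy":0,"wz":0},{"gripper":0.6,"dx":0,"dy":0,"dz":0.03,"wx":0,"wy":0,"wz":0},{"gripper":0.6,"dx":0,"dy":0,"dz":0.055,"wx":0,"wy":0,"wz":0},{"gripper":0.6,"dx":0,"dy":0,"dz":0.075,"wx":0,"wy":0,"wz":0},{"gripper":0.6,"dx":0,"dy":0,"dz":0.085,"wx":0,"wy":0,"wz":0}]'
python3 -m inch '[{"gripper":0.6,"dx":0.015,"dy":-0.016,"dz":0,"wx":0,"wy":0,"wz":0},{"gripper":0.6,"dx":0.035,"dy":-0.038,"dz":0,"wx":0,"wy":0,"wz":0},{"gripper":0.6,"dx":0.06,"dy":-0.065,"dz":0,"wx":0,"wy":0,"wz":0},{"gripper":0.6,"dx":0.085,"dy":-0.092,"dz":0,"wx":0,"wy":0,"wz":0},{"gripper":0.6,"dx":0.11,"dy":-0.12,"dz":0,"wx":0,"wy":0,"wz":0}]'
python3 -m inch '[{"gripper":0.5,"dx":0.025,"dy":-0.027,"dz":0,"wx":0,"wy":0,"wz":0},{"gripper":0.5,"dx":0.05,"dy":-0.055,"dz":0,"wx":0,"wy":0,"wz":0},{"gripper":0.5,"dx":0.075,"dy":-0.082,"dz":0,"wx":0,"wy":0,"wz":0},{"gripper":0.5,"dx":0.09,"dy":-0.099,"dz":0,"wx":0,"wy":0,"wz":0},{"gripper":0.5,"dx":0.0955,"dy":-0.1036,"dz":-0.01,"wx":0,"wy":0,"wz":0}]'
python3 - <<'E'
from h import *
i=manip.camera("top");j=manip.camera("scene");print(manip.read_state()["eef_pos"])
a=cv2.resize(i[140:270,160:320],None,fx=2,fy=2,interpolation=cv2.INTER_CUBIC)
b=cv2.resize(j[100:250,180:340],None,fx=4,fy=4,interpolation=cv2.INTER_CUBIC)
b[:0];c=np.zeros((600,800,3),np.uint8);c[:,:480]=b[:,:480];c[:260,480:]=a;
cv2.imwrite("pics/z4.png",c)
E
```

```text
clock: 5.25
eef_pos: [447.7, 141.9, 35.6]
eef_rot: [-3.139, 0.001, 1.686]
wrist_force: [-9.8, -4.8, 18.0]
finger_gap: 32.0
finger_force: 12.0
clock: 5.67
eef_pos: [448.3, 142.6, 36.7]
eef_rot: [3.141, -0.0, 1.687]
wrist_force: [0.1, 0.2, -0.3]
finger_gap: 53.9
finger_force: 0.0
clock: 6.08
eef_pos: [448.9, 142.8, 124.6]
eef_rot: [3.138, -0.0, 1.687]
wrist_force: [0.2, 0.1, 0.4]
finger_gap: 56.5
finger_force: 0.0
clock: 6.5
eef_pos: [558.9, 21.3, 121.6]
eef_rot: [-3.142, -0.0, 1.687]
wrist_force: [1.2, 0.4, 0.0]
finger_gap: 56.4
finger_force: 0.0
clock: 6.92
eef_pos: [655.5, -84.0, 112.5]
eef_rot: [3.139, 0.001, 1.685]
wrist_force: [0.4, 0.1, 0.7]
finger_gap: 46.8
finger_force: 0.0
[652.86129948 -81.43367834 109.03243225]
```

View pics/z4.png

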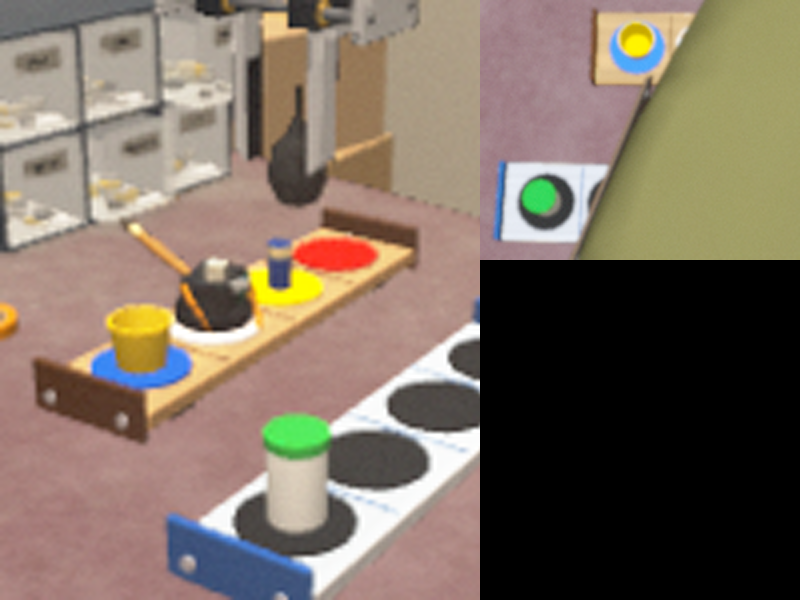

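The film can stands upright in the middle of its seat at (297,480). The open fingers are above the battery at (279,265). I'll descend and grip.

```bash
python3 -m inch '[{"gripper":0.5,"dx":0,"dy":0,"dz":-0.025,"wx":0,"wy":0,"wz":0},{"gripper":0.5,"dx":0,"dy":0,"dz":-0.048,"wx":0,"wy":0,"wz":0},{"gripper":0.5,"dx":0,"dy":0,"dz":-0.066,"wx":0,"wy":0,"wz":0},{"gripper":0.5,"dx":0,"dy":0,"dz":-0.08,"wx":0,"wy":0,"wz":0},{"gripper":0.5,"dx":0,"dy":0,"dz":-0.0835,"wx":0,"wy":0,"wz":0}]' 8
for k in 1 2; do python3 -m inch '[{"gripper":0.3,"dx":0,"dy":0,"dz":0,"wx":0,"wy":0,"wz":0},{"gripper":0.2,"dx":0,"dy":0,"dz":0,"wx":0,"wy":0,"wz":0},{"gripper":0.1,"dx":0,"dy":0,"dz":0,"wx":0,"wy":0,"wz":0},{"gripper":0.05,"dx":0,"dy":0,"dz":0,"wx":0,"wy":0,"wz":0},{"gripper":0.05,"dx":0,"dy":0,"dz":0,"wx":0,"wy":0,"wz":0}]' 8; done
python3 -m inch '[{"gripper":0.05,"dx":0,"dy":0,"dz":0.01,"wx":0,"wy":0,"wz":0},{"gripper":0.05,"dx":0,"dy":0,"dz":0.03,"wx":0,"wy":0,"wz":0},{"gripper":0.05,"dx":0,"dy":0,"dz":0.05,"wx":0,"wy":0,"wz":0},{"gripper":0.05,"dx":0,"dy":0,"dz":0.07,"wx":0,"wy":0,"wz":0},{"gripper":0.05,"dx":0,"dy":0,"dz":0.08,"wx":0,"wy":0,"wz":0}]'
```

```text
clock: 7.43
eef_pos: [652.0, -79.7, 25.7]
eef_rot: [-3.138, -0.001, 1.688]
wrist_force: [0.2, 0.7, 0.3]
finger_gap: 47.1
finger_force: 0.0
clock: 7.85
eef_pos: [653.9, -81.0, 28.8]
eef_rot: [3.14, 0.0, 1.687]
wrist_force: [-1.2, -0.7, 0.4]
finger_gap: 16.8
finger_force: 0.1
clock: 8.27
eef_pos: [653.6, -81.0, 28.1]
eef_rot: [3.141, 0.0, 1.687]
wrist_force: [-1.2, -0.7, 1.1]
finger_gap: 16.6
finger_force: 8.0
clock: 8.68
eef_pos: [654.4, -81.1, 111.3]
eef_rot: [3.138, 0.001, 1.687]
wrist_force: [0.2, -0.4, 0.3]
finger_gap: 16.2
finger_force: 8.0
```

```bash
python3 -m inch '[{"gripper":0.05,"dx":-0.012,"dy":0.009,"dz":0,"wx":0,"wy":0,"wz":0},{"gripper":0.05,"dx":-0.03,"dy":0.023,"dz":0,"wx":0,"wy":0,"wz":0},{"gripper":0.05,"dx":-0.053,"dy":0.04,"dz":0,"wx":0,"wy":0,"wz":0},{"gripper":0.05,"dx":-0.08,"dy":0.06,"dz":0,"wx":0,"wy":0,"wz":0},{"gripper":0.05,"dx":-0.106,"dy":0.08,"dz":0,"wx":0,"wy":0,"wz":0}]'
python3 -m inch '[{"gripper":0.05,"dx":-0.027,"dy":0.02,"dz":0,"wx":0,"wy":0,"wz":0},{"gripper":0.05,"dx":-0.053,"dy":0.04,"dz":0,"wx":0,"wy":0,"wz":0},{"gripper":0.05,"dx":-0.074,"dy":0.056,"dz":0,"wx":0,"wy":0,"wz":0},{"gripper":0.05,"dx":-0.087,"dy":0.065,"dz":0,"wx":0,"wy":0,"wz":0},{"gripper":0.05,"dx":-0.091,"dy":0.068,"dz":0,"wx":0,"wy":0,"wz":0}]'
python3 -m inch '[{"gripper":0.05,"dx":0,"dy":0,"dz":-0.02,"wx":0,"wy":0,"wz":0},{"gripper":0.05,"dx":0,"dy":0,"dz":-0.044,"wx":0,"wy":0,"wz":0},{"gripper":0.05,"dx":0,"dy":0,"dz":-0.064,"wx":0,"wy":0,"wz":0},{"gripper":0.05,"dx":0,"dy":0,"dz":-0.076,"wx":0,"wy":0,"wz":0},{"gripper":0.05,"dx":0,"dy":0,"dz":-0.0785,"wx":0,"wy":0,"wz":0}]'
python3 -m inch '[{"gripper":0.05,"dx":0,"dy":0,"dz":-0.001,"wx":0,"wy":0,"wz":0},{"gripper":0.05,"dx":0,"dy":0,"dz":-0.001,"wx":0,"wy":0,"wz":0},{"gripper":0.2,"dx":0,"dy":0,"dz":-0.001,"wx":0,"wy":0,"wz":0},{"gripper":0.3,"dx":0,"dy":0,"dz":-0.001,"wx":0,"wy":0,"wz":0},{"gripper":0.5,"dx":0,"dy":0,"dz":-0.001,"wx":0,"wy":0,"wz":0}]'
python3 -m inch '[{"gripper":0.5,"dx":0,"dy":0,"dz":0.01,"wx":0,"wy":0,"wz":0},{"gripper":0.6,"dx":0,"dy":0,"dz":0.03,"wx":0,"wy":0,"wz":0},{"gripper":0.6,"dx":0,"dy":0,"dz":0.055,"wx":0,"wy":0,"wz":0},{"gripper":0.6,"dx":0,"dy":0,"dz":0.075,"wx":0,"wy":0,"wz":0},{"gripper":0.6,"dx":0,"dy":0,"dz":0.081,"wx":0,"wy":0,"wz":0}]'
```

```text
clock: 9.1
eef_pos: [546.0, -0.4, 107.7]
eef_rot: [-3.141, -0.0, 1.686]
wrist_force: [1.0, 1.0, 0.1]
finger_gap: 16.3
finger_force: 8.0
clock: 9.52
eef_pos: [455.0, 68.1, 108.2]
eef_rot: [-3.141, -0.0, 1.688]
wrist_force: [-0.3, 0.4, -1.1]
finger_gap: 16.7
finger_force: 8.0
clock: 9.93
eef_pos: [456.2, 66.6, 27.8]
eef_rot: [-3.139, -0.0, 1.687]
wrist_force: [-5.3, -0.9, 8.9]
finger_gap: 16.3
finger_force: 8.0
clock: 10.35
eef_pos: [456.9, 67.0, 28.9]
eef_rot: [3.141, 0.0, 1.687]
wrist_force: [0.6, 0.2, -0.7]
finger_gap: 28.8
finger_force: 0.0
clock: 10.77
eef_pos: [457.8, 67.1, 113.1]
eef_rot: [3.137, 0.0, 1.687]
wrist_force: [-0.3, 0.1, 0.4]
finger_gap: 55.9
finger_force: 0.0
```

```bash
python3 -m inch '[{"gripper":0.65,"dx":0.025,"dy":0.001,"dz":0,"wx":0,"wy":0,"wz":0},{"gripper":0.65,"dx":0.06,"dy":0.001,"dz":0,"wx":0,"wy":0,"wz":0},{"gripper":0.65,"dx":0.1,"dy":0.002,"dz":0,"wx":0,"wy":0,"wz":0},{"gripper":0.65,"dx":0.135,"dy":0.002,"dz":0,"wx":0,"wy":0,"wz":0},{"gripper":0.65,"dx":0.165,"dy":0.003,"dz":0,"wx":0,"wy":0,"wz":0}]'
python3 -m inch '[{"gripper":0.65,"dx":0.014,"dy":0,"dz":0,"wx":0,"wy":0,"wz":0},{"gripper":0.65,"dx":0.014,"dy":0,"dz":0,"wx":0,"wy":0,"wz":0},{"gripper":0.65,"dx":0.014,"dy":0,"dz":-0.02,"wx":0,"wy":0,"wz":0},{"gripper":0.65,"dx":0.014,"dy":0,"dz":-0.03,"wx":0,"wy":0,"wz":0},{"gripper":0.65,"dx":0.014,"dy":0,"dz":-0.035,"wx":0,"wy":0,"wz":0}]'
python3 - <<'E'
from h import *
i=manip.camera("top");j=manip.camera("scene");print(manip.read_state()["eef_pos"])
a=cv2.resize(i[140:270,160:320],None,fx=2,fy=2,interpolation=cv2.INTER_CUBIC)
b=cv2.resize(j[100:250,180:340],None,fx=4,fy=4,interpolation=cv2.INTER_CUBIC)
c=np.zeros((600,800,3),np.uint8);c[:,:480]=b[:,:480];c[:260,480:]=a;
cv2.imwrite("pics/z5.png",c)
E
```

```text
clock: 11.18
eef_pos: [623.3, 69.9, 109.1]
eef_rot: [-3.142, -0.0, 1.687]
wrist_force: [-0.5, -0.3, 0.3]
finger_gap: 61.3
finger_force: 0.0
clock: 11.6
eef_pos: [634.0, 70.0, 72.6]
eef_rot: [-3.138, -0.0, 1.687]
wrist_force: [0.0, -0.3, -0.6]
finger_gap: 61.2
finger_force: 0.0
[634.64149769  70.03679957  73.69673359]
```

View pics/z5.png

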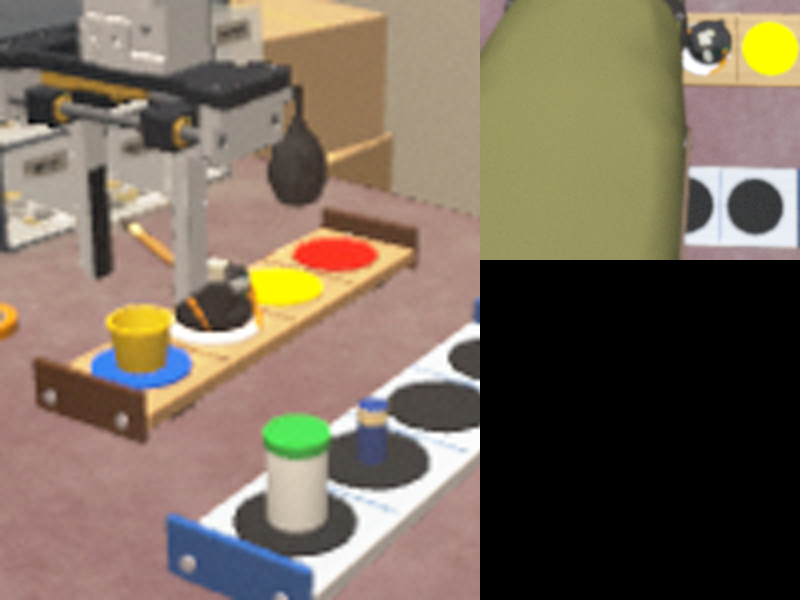

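The battery stands upright on seat 2 at (373,430), and the fingers straddle the cup at (140,340). I'll grip the cup and carry it to seat 4.

```bash
python3 -m inch '[{"gripper":0.65,"dx":0,"dy":0,"dz":-0.015,"wx":0,"wy":0,"wz":0},{"gripper":0.65,"dx":0,"dy":0,"dz":-0.03,"wx":0,"wy":0,"wz":0},{"gripper":0.65,"dx":0,"dy":0,"dz":-0.042,"wx":0,"wy":0,"wz":0},{"gripper":0.65,"dx":0,"dy":0,"dz":-0.046,"wx":0,"wy":0,"wz":0},{"gripper":0.6,"dx":0,"dy":0,"dz":-0.046,"wx":0,"wy":0,"wz":0}]' 8
for k in 1 2; do python3 -m inch '[{"gripper":0.5,"dx":0,"dy":0,"dz":0,"wx":0,"wy":0,"wz":0},{"gripper":0.4,"dx":0,"dy":0,"dz":0,"wx":0,"wy":0,"wz":0},{"gripper":0.3,"dx":0,"dy":0,"dz":0,"wx":0,"wy":0,"wz":0},{"gripper":0.2,"dx":0,"dy":0,"dz":0,"wx":0,"wy":0,"wz":0},{"gripper":0.2,"dx":0,"dy":0,"dz":0,"wx":0,"wy":0,"wz":0}]' 8; done
python3 -m inch '[{"gripper":0.2,"dx":0,"dy":0,"dz":0.01,"wx":0,"wy":0,"wz":0},{"gripper":0.2,"dx":0,"dy":0,"dz":0.03,"wx":0,"wy":0,"wz":0},{"gripper":0.2,"dx":0,"dy":0,"dz":0.05,"wx":0,"wy":0,"wz":0},{"gripper":0.2,"dx":0,"dy":0,"dz":0.07,"wx":0,"wy":0,"wz":0},{"gripper":0.2,"dx":0,"dy":0,"dz":0.08,"wx":0,"wy":0,"wz":0}]'
python3 -m inch '[{"gripper":0.2,"dx":-0.01,"dy":-0.0095,"dz":0,"wx":0,"wy":0,"wz":0},{"gripper":0.2,"dx":-0.025,"dy":-0.0235,"dz":0,"wx":0,"wy":0,"wz":0},{"gripper":0.2,"dx":-0.045,"dy":-0.0425,"dz":0,"wx":0,"wy":0,"wz":0},{"gripper":0.2,"dx":-0.065,"dy":-0.0615,"dz":0,"wx":0,"wy":0,"wz":0},{"gripper":0.2,"dx":-0.085,"dy":-0.0805,"dz":0,"wx":0,"wy":0,"wz":0}]'
python3 -m inch '[{"gripper":0.2,"dx":-0.02,"dy":-0.019,"dz":0,"wx":0,"wy":0,"wz":0},{"gripper":0.2,"dx":-0.04,"dy":-0.038,"dz":0,"wx":0,"wy":0,"wz":0},{"gripper":0.2,"dx":-0.06,"dy":-0.057,"dz":0,"wx":0,"wy":0,"wz":0},{"gripper":0.2,"dx":-0.072,"dy":-0.068,"dz":0,"wx":0,"wy":0,"wz":0},{"gripper":0.2,"dx":-0.0765,"dy":-0.0725,"dz":0,"wx":0,"wy":0,"wz":0}]'
```

```text
clock: 12.12
eef_pos: [635.1, 70.0, 27.9]
eef_rot: [-3.14, -0.0, 1.687]
wrist_force: [0.9, 0.3, -0.2]
finger_gap: 57.5
finger_force: 0.0
clock: 12.53
eef_pos: [635.9, 70.0, 29.1]
eef_rot: [3.141, 0.0, 1.687]
wrist_force: [-0.6, 0.9, 3.8]
finger_gap: 33.9
finger_force: 8.0
clock: 12.95
eef_pos: [635.5, 70.0, 28.4]
eef_rot: [-3.141, -0.0, 1.687]
wrist_force: [-0.4, 0.2, -0.3]
finger_gap: 33.6
finger_force: 8.0
clock: 13.37
eef_pos: [636.4, 70.1, 111.8]
eef_rot: [3.138, 0.0, 1.687]
wrist_force: [-0.3, 0.2, 0.5]
finger_gap: 33.6
finger_force: 8.0
clock: 13.78
eef_pos: [549.4, -11.1, 108.4]
eef_rot: [-3.141, -0.0, 1.687]
wrist_force: [1.4, -0.2, 0.1]
finger_gap: 33.5
finger_force: 8.0
clock: 14.2
eef_pos: [472.7, -84.1, 108.7]
eef_rot: [-3.141, 0.0, 1.686]
wrist_force: [0.2, 0.9, 0.5]
finger_gap: 33.8
finger_force: 8.0
```

```bash
python3 -m inch '[{"gripper":0.2,"dx":0,"dy":0,"dz":-0.02,"wx":0,"wy":0,"wz":0},{"gripper":0.2,"dx":0,"dy":0,"dz":-0.044,"wx":0,"wy":0,"wz":0},{"gripper":0.2,"dx":0,"dy":0,"dz":-0.064,"wx":0,"wy":0,"wz":0},{"gripper":0.2,"dx":0,"dy":0,"dz":-0.076,"wx":0,"wy":0,"wz":0},{"gripper":0.2,"dx":0,"dy":0,"dz":-0.0785,"wx":0,"wy":0,"wz":0}]'
python3 -m inch '[{"gripper":0.2,"dx":0,"dy":0,"dz":-0.001,"wx":0,"wy":0,"wz":0},{"gripper":0.2,"dx":0,"dy":0,"dz":-0.001,"wx":0,"wy":0,"wz":0},{"gripper":0.4,"dx":0,"dy":0,"dz":-0.001,"wx":0,"wy":0,"wz":0},{"gripper":0.5,"dx":0,"dy":0,"dz":-0.001,"wx":0,"wy":0,"wz":0},{"gripper":0.65,"dx":0,"dy":0,"dz":-0.001,"wx":0,"wy":0,"wz":0}]'
python3 -m inch '[{"gripper":0.7,"dx":0,"dy":0,"dz":0.005,"wx":0,"wy":0,"wz":0},{"gripper":0.75,"dx":0,"dy":0,"dz":0.02,"wx":0,"wy":0,"wz":0},{"gripper":0.75,"dx":0,"dy":0,"dz":0.045,"wx":0,"wy":0,"wz":0},{"gripper":0.75,"dx":0,"dy":0,"dz":0.07,"wx":0,"wy":0,"wz":0},{"gripper":0.75,"dx":0,"dy":0,"dz":0.09,"wx":0,"wy":0,"wz":0}]'
python3 -m inch '[{"gripper":0.75,"dx":0.025,"dy":0.01,"dz":0,"wx":0,"wy":0,"wz":0},{"gripper":0.75,"dx":0.06,"dy":0.025,"dz":0,"wx":0,"wy":0,"wz":0},{"gripper":0.75,"dx":0.095,"dy":0.04,"dz":0,"wx":0,"wy":0,"wz":0},{"gripper":0.75,"dx":0.13,"dy":0.055,"dz":0,"wx":0,"wy":0,"wz":0},{"gripper":0.75,"dx":0.16,"dy":0.067,"dz":0,"wx":0,"wy":0,"wz":0}]'
python3 -m inch '[{"gripper":0.75,"dx":0.01,"dy":0.004,"dz":0,"wx":0,"wy":0,"wz":0},{"gripper":0.75,"dx":0.012,"dy":0.005,"dz":-0.005,"wx":0,"wy":0,"wz":0},{"gripper":0.75,"dx":0.012,"dy":0.005,"dz":-0.015,"wx":0,"wy":0,"wz":0},{"gripper":0.75,"dx":0.012,"dy":0.005,"dz":-0.025,"wx":0,"wy":0,"wz":0},{"gripper":0.75,"dx":0.012,"dy":0.005,"dz":-0.03,"wx":0,"wy":0,"wz":0}]'
python3 - <<'E'
from h import *
j=manip.camera("scene");print(manip.read_state()["eef_pos"])
cv2.imwrite("pics/z6.png",cv2.resize(j[100:250,180:340],None,fx=4,fy=4,interpolation=cv2.INTER_CUBIC))
E
```

```text
clock: 14.62
eef_pos: [473.4, -82.4, 28.2]
eef_rot: [-3.139, -0.001, 1.687]
wrist_force: [-5.1, 1.0, 6.7]
finger_gap: 33.8
finger_force: 8.0
clock: 15.03
eef_pos: [474.4, -83.0, 29.6]
eef_rot: [3.141, 0.0, 1.687]
wrist_force: [0.0, -0.5, -0.2]
finger_gap: 47.3
finger_force: 0.0
clock: 15.45
eef_pos: [474.3, -83.0, 121.2]
eef_rot: [3.14, 0.0, 1.687]
wrist_force: [-0.8, -0.1, -0.5]
finger_gap: 70.2
finger_force: 0.0
clock: 15.87
eef_pos: [635.8, -14.7, 119.6]
eef_rot: [3.141, 0.0, 1.687]
wrist_force: [0.3, 0.1, 0.7]
finger_gap: 70.0
finger_force: 0.0
clock: 16.28
eef_pos: [644.6, -11.5, 87.1]
eef_rot: [-3.139, -0.0, 1.686]
wrist_force: [0.4, 0.2, 0.5]
finger_gap: 70.5
finger_force: 0.0
[644.44973466 -11.45670786  86.6131863 ]
```

View pics/z6.png

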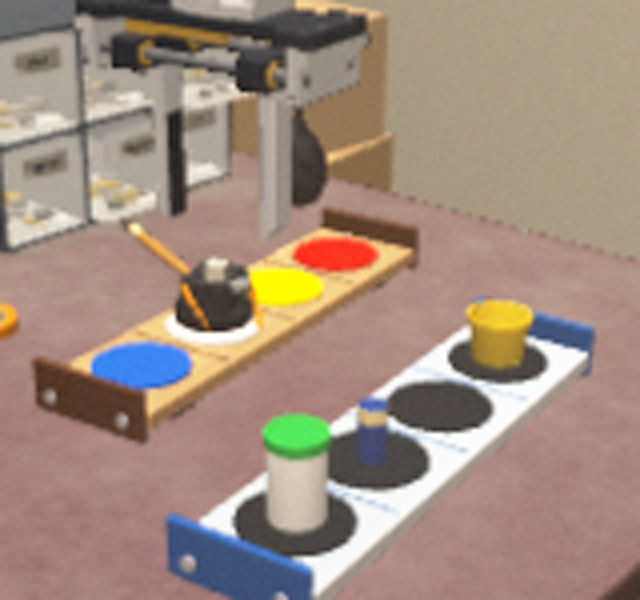

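The cup stands upright on seat 4 at (500,335). The fingers straddle the aperture unit at (215,295). I'll descend to just above the foot and grip.

```bash
python3 -m inch '[{"gripper":0.75,"dx":0,"dy":0,"dz":-0.015,"wx":0,"wy":0,"wz":0},{"gripper":0.75,"dx":0,"dy":0,"dz":-0.03,"wx":0,"wy":0,"wz":0},{"gripper":0.75,"dx":0,"dy":0,"dz":-0.043,"wx":0,"wy":0,"wz":0},{"gripper":0.75,"dx":0,"dy":0,"dz":-0.0515,"wx":0,"wy":0,"wz":0},{"gripper":0.7,"dx":0,"dy":0,"dz":-0.0515,"wx":0,"wy":0,"wz":0}]' 8
for k in 1 2; do python3 -m inch '[{"gripper":0.55,"dx":0,"dy":0,"dz":0,"wx":0,"wy":0,"wz":0},{"gripper":0.5,"dx":0,"dy":0,"dz":0,"wx":0,"wy":0,"wz":0},{"gripper":0.45,"dx":0,"dy":0,"dz":0,"wx":0,"wy":0,"wz":0},{"gripper":0.4,"dx":0,"dy":0,"dz":0,"wx":0,"wy":0,"wz":0},{"gripper":0.25,"dx":0,"dy":0,"dz":0,"wx":0,"wy":0,"wz":0}]' 8; done
python3 -m inch '[{"gripper":0.25,"dx":0,"dy":0,"dz":0,"wx":0,"wy":0,"wz":0},{"gripper":0.25,"dx":0,"dy":0,"dz":0,"wx":0,"wy":0,"wz":0},{"gripper":0.25,"dx":0,"dy":0,"dz":0,"wx":0,"wy":0,"wz":0},{"gripper":0.25,"dx":0,"dy":0,"dz":0,"wx":0,"wy":0,"wz":0},{"gripper":0.25,"dx":0,"dy":0,"dz":0,"wx":0,"wy":0,"wz":0}]' 15
```

```text
clock: 16.75
eef_pos: [645.0, -11.1, 35.5]
eef_rot: [-3.139, -0.001, 1.687]
wrist_force: [-0.0, 0.0, 0.5]
finger_gap: 66.9
finger_force: 0.0
clock: 17.17
eef_pos: [646.4, -11.0, 38.1]
eef_rot: [3.141, 0.0, 1.687]
wrist_force: [0.1, 0.4, 4.2]
finger_gap: 38.9
finger_force: 7.3
clock: 17.58
eef_pos: [646.0, -11.0, 37.4]
eef_rot: [-3.142, -0.0, 1.687]
wrist_force: [0.0, -0.5, 0.3]
finger_gap: 38.5
finger_force: 7.4
clock: 18.0
eef_pos: [646.0, -11.0, 37.4]
eef_rot: [-3.141, -0.0, 1.687]
wrist_force: [0.0, -0.1, -0.6]
finger_gap: 38.4
finger_force: 13.9
```

```bash
python3 -m inch '[{"gripper":0.25,"dx":0,"dy":0,"dz":0.008,"wx":0,"wy":0,"wz":0},{"gripper":0.25,"dx":0,"dy":0,"dz":0.022,"wx":0,"wy":0,"wz":0},{"gripper":0.25,"dx":0,"dy":0,"dz":0.04,"wx":0,"wy":0,"wz":0},{"gripper":0.25,"dx":0,"dy":0,"dz":0.06,"wx":0,"wy":0,"wz":0},{"gripper":0.25,"dx":0,"dy":0,"dz":0.075,"wx":0,"wy":0,"wz":0}]'
python3 -m inch '[{"gripper":0.25,"dx":-0.012,"dy":0,"dz":0,"wx":0,"wy":0,"wz":0},{"gripper":0.25,"dx":-0.03,"dy":0,"dz":0,"wx":0,"wy":0,"wz":0},{"gripper":0.25,"dx":-0.05,"dy":-0.001,"dz":0,"wx":0,"wy":0,"wz":0},{"gripper":0.25,"dx":-0.075,"dy":-0.001,"dz":0,"wx":0,"wy":0,"wz":0},{"gripper":0.25,"dx":-0.1,"dy":-0.002,"dz":0,"wx":0,"wy":0,"wz":0}]'
python3 -m inch '[{"gripper":0.25,"dx":-0.025,"dy":0,"dz":0,"wx":0,"wy":0,"wz":0},{"gripper":0.25,"dx":-0.048,"dy":0,"dz":0,"wx":0,"wy":0,"wz":0},{"gripper":0.25,"dx":-0.067,"dy":0,"dz":0,"wx":0,"wy":0,"wz":0},{"gripper":0.25,"dx":-0.078,"dy":0,"dz":0,"wx":0,"wy":0,"wz":0},{"gripper":0.25,"dx":-0.08,"dy":0,"dz":0,"wx":0,"wy":0,"wz":0}]'
python3 -m inch '[{"gripper":0.25,"dx":0,"dy":0,"dz":-0.015,"wx":0,"wy":0,"wz":0},{"gripper":0.25,"dx":0,"dy":0,"dz":-0.03,"wx":0,"wy":0,"wz":0},{"gripper":0.25,"dx":0,"dy":0,"dz":-0.04,"wx":0,"wy":0,"wz":0},{"gripper":0.25,"dx":0,"dy":0,"dz":-0.045,"wx":0,"wy":0,"wz":0},{"gripper":0.25,"dx":0,"dy":0,"dz":-0.045,"wx":0,"wy":0,"wz":0}]'
python3 - <<'E'
from h import *
j=manip.camera("scene");print(manip.read_state()["eef_pos"])
cv2.imwrite("pics/z7.png",cv2.resize(j[100:250,180:340],None,fx=4,fy=4,interpolation=cv2.INTER_CUBIC))
E
```

```text
clock: 18.42
eef_pos: [646.6, -11.0, 115.7]
eef_rot: [3.139, 0.0, 1.687]
wrist_force: [0.4, 0.3, -0.4]
finger_gap: 38.0
finger_force: 13.9
clock: 18.83
eef_pos: [545.3, -12.9, 113.7]
eef_rot: [3.14, 0.0, 1.687]
wrist_force: [0.4, -0.2, -0.3]
finger_gap: 38.3
finger_force: 13.9
clock: 19.25
eef_pos: [465.2, -13.0, 113.9]
eef_rot: [3.14, 0.0, 1.687]
wrist_force: [-0.1, -0.4, 0.3]
finger_gap: 38.4
finger_force: 13.9
clock: 19.67
eef_pos: [466.1, -13.0, 66.9]
eef_rot: [-3.14, -0.0, 1.687]
wrist_force: [-0.8, 0.6, 0.3]
finger_gap: 38.0
finger_force: 13.9
[466.31125085 -12.99067078  67.57072514]
```

View pics/z7.png

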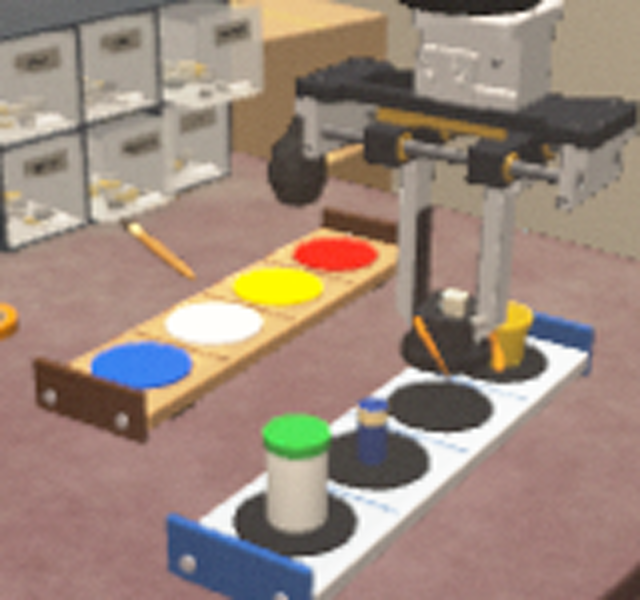

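The aperture unit hangs level at (455,340), above seat 3. I'll lower and release it, then back away and check.

```bash
python3 -m inch '[{"gripper":0.25,"dx":0,"dy":0,"dz":-0.01,"wx":0,"wy":0,"wz":0},{"gripper":0.25,"dx":0,"dy":0,"dz":-0.02,"wx":0,"wy":0,"wz":0},{"gripper":0.25,"dx":0,"dy":0,"dz":-0.026,"wx":0,"wy":0,"wz":0},{"gripper":0.25,"dx":0,"dy":0,"dz":-0.029,"wx":0,"wy":0,"wz":0},{"gripper":0.25,"dx":0,"dy":0,"dz":-0.029,"wx":0,"wy":0,"wz":0}]'
python3 -m inch '[{"gripper":0.25,"dx":0,"dy":0,"dz":-0.0005,"wx":0,"wy":0,"wz":0},{"gripper":0.45,"dx":0,"dy":0,"dz":-0.0005,"wx":0,"wy":0,"wz":0},{"gripper":0.55,"dx":0,"dy":0,"dz":-0.0005,"wx":0,"wy":0,"wz":0},{"gripper":0.65,"dx":0,"dy":0,"dz":-0.0005,"wx":0,"wy":0,"wz":0},{"gripper":0.7,"dx":0,"dy":0,"dz":-0.0005,"wx":0,"wy":0,"wz":0}]'
python3 -m inch '[{"gripper":0.7,"dx":0,"dy":0,"dz":0.01,"wx":0,"wy":0,"wz":0},{"gripper":0.75,"dx":0,"dy":0,"dz":0.03,"wx":0,"wy":0,"wz":0},{"gripper":0.75,"dx":0,"dy":0,"dz":0.055,"wx":0,"wy":0,"wz":0},{"gripper":0.75,"dx":0,"dy":0,"dz":0.08,"wx":0,"wy":0,"wz":0},{"gripper":0.75,"dx":0,"dy":0,"dz":0.11,"wx":0,"wy":0,"wz":0}]'
for k in 1 2; do python3 -m inch '[{"gripper":0.75,"dx":-0.005,"dy":-0.035,"dz":0,"wx":0,"wy":0,"wz":0},{"gripper":0.75,"dx":-0.01,"dy":-0.07,"dz":0,"wx":0,"wy":0,"wz":0},{"gripper":0.75,"dx":-0.02,"dy":-0.105,"dz":0,"wx":0,"wy":0,"wz":0},{"gripper":0.75,"dx":-0.03,"dy":-0.14,"dz":0,"wx":0,"wy":0,"wz":0},{"gripper":0.75,"dx":-0.04,"dy":-0.17,"dz":0,"wx":0,"wy":0,"wz":0}]'; done
python3 - <<'E'
from h import *
i=manip.camera("top");j=manip.camera("scene")
a=cv2.resize(i[210:270,160:330],None,fx=4,fy=4,interpolation=cv2.INTER_CUBIC)
b=cv2.resize(j[160:250,215:335],None,fx=4,fy=4,interpolation=cv2.INTER_CUBIC)
c=np.zeros((600,680,3),np.uint8);c[:240]=a;c[240:,:480]=b
cv2.imwrite("pics/z8.png",c)
for x,y in((448,143),(456.5,67),(465,-8),(474,-83)): print((proj("top",(x,y,21))-[160,210])*4)
E
```

```text
clock: 20.13
eef_pos: [465.7, -12.9, 37.7]
eef_rot: [-3.14, -0.0, 1.687]
wrist_force: [0.0, 0.4, -0.5]
finger_gap: 38.1
finger_force: 14.0
clock: 20.55
eef_pos: [466.2, -13.0, 38.2]
eef_rot: [3.141, 0.0, 1.687]
wrist_force: [-0.9, -0.3, -0.4]
finger_gap: 58.9
finger_force: 0.0
clock: 20.97
eef_pos: [465.5, -12.9, 149.3]
eef_rot: [-3.141, -0.0, 1.687]
wrist_force: [-0.8, -0.4, -0.2]
finger_gap: 70.4
finger_force: 0.0
clock: 21.38
eef_pos: [425.4, -184.8, 148.9]
eef_rot: [3.141, 0.001, 1.687]
wrist_force: [0.6, 0.4, 0.1]
finger_gap: 70.4
finger_force: 0.0
clock: 21.8
eef_pos: [385.2, -355.1, 148.9]
eef_rot: [3.141, 0.001, 1.687]
wrist_force: [0.9, -0.5, 0.3]
finger_gap: 70.6
finger_force: 0.0
[130.49844511 122.36667575]
[270.69530376 125.50712649]
[409.22406902 128.40579999]
[547.99522049 130.39556817]
```

View pics/z8.png

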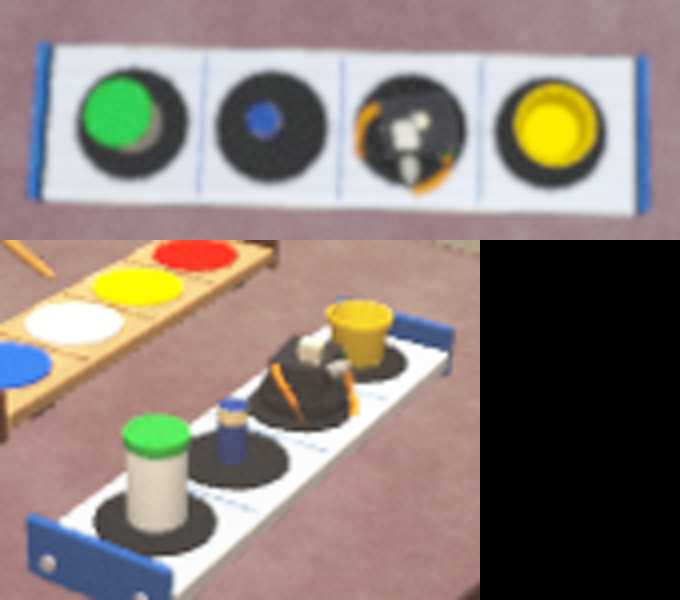

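The picture shows all four parts upright and centred: can (120,112), battery (263,118), aperture unit (410,130) and cup (555,125), and the gripper is clear. The aperture unit's strips reach the rim of its seat evenly, so it is centred too. I'll hand the job in.

```bash
python3 -c "
from cell import manip
print(manip.sign_off())"
```

```text
the job is handed in; nothing more can be done
None
```

I moved all four parts to the metal rack in reverse order (film can, battery, aperture unit, cup from left to right) and handed the job in at about 22 s; the last picture showed them all upright and centred on their seats, but sign-off returned no verdict.

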